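Lock the sliding stop of a carving board beside the block

ROBOT

A 6-joint arm with a two-finger parallel gripper is mounted at the origin on the work surface. World frame = base frame: x ahead of the robot, y to its left, z up, the work surface at z = 0. Lengths are in m, angles in degrees, forces in N, time in s.
With the tool pointing down it reaches from about 0.425 to 0.925 m from the base axis. Payload 12.5 kg.
Tool frame: the origin (TCP) lies at the very end of the fingers, on their centre line; the grasp point (between the pads) lies manip.pinch_z behind it (manip.pinch_z is the distance from the TCP to the grasp point, in m); z points along the fingers, y is the line along which they close (so a half turn about z gives the same grasp; the last joint's range is limited). The gripper opens to 85 mm and grips with 20 to 120 N. Pads are 22 mm wide; open, the fingers measure 114 mm over their backs; the gripper's body (76 mm by 85 mm) begins 54 mm behind the grasp point. The pads swing forward as they close: fully open they stand 13 mm farther back than shut.
Start: joints at [-69.878, 28.126, 89.318, -0, 62.55, -6.05], TCP at [0.276, -0.561, 0.231] pointing down, gripper open.
Joint ranges: [-177.58, 177.58], [-47.91, 125.51], [2.72, 160], [-65.01, 245.01], [3.68, 167.84], [-153.87, 153.87]. Speed limits (degrees/s): [127.2, 127.2, 159.86, 180, 180, 180].

INTERFACE

Orientations are given as [roll, pitch, yaw] about the fixed x, y, z axes, in that order (R = Rz(yaw) Ry(pitch) Rx(roll)).
In Python, from cell import manip gives the robot as it stands.
- The arm moves only by the tool arm_command, never from a script. Its argument "targets" is a list of rows, each a list of 3 entries, a list of its own where there are three numbers: the shift along the tool's x, y, z in m, then the turn, a rotation vector about the tool's x, y, z in rad, then the finger opening in m, from 0 to 0.0854. In form: [[[x, y, z], [rx, ry, rz], grip], ...]. A call has 1 to 12 rows; each row is the pose to reach, as a shift and turn from the pose commanded when the call began, along the tool's axes at that moment; what a row does not reach only later rows make up. A row lasts 1/12 s, in which the tool goes at most 41.7 mm and 7.16 degrees, less where a joint would pass 70% of its speed; a pose out of reach is approached as far as the arm can. A call with a gripper value outside its range is refused whole. The fingers move at their own pace and stop on an object; the grip force is fixed at half the most. Time passes only in rows, so rows that repeat a pose let the fingers close. It gives the time, the measured TCP pose, the force, the opening and the grip force at its end, in the units of the state.
- manip.observe(): the state, without advancing time (a new reading comes with each control period).
- manip.get_image(name): name is "side" or "top" or "wrist"; returns (picture, depth): 384x512x3 uint8, blue, green, red; 384x512 float32, m along the optical axis (not along the pixel's ray), 0 where there is no reading.
- manip.get_calibration(name): a dict with "fx", "fy", "cx", "cy" (pixels), "dist_coeffs" ([k1, k2, p1, p2, k3] as OpenCV has them; the pictures are not rectified), "R" (3x3) and "t" (3): a world point X has camera coordinates R X + t. Camera axes: x right, y down, z forward; pixel columns grow to the right and rows downward; lengths in m; the calibration is good to about 2 mm. A picture is of the moment at which its call begins: read the wrist's pose just before it. get_calibration takes no time and is no camera call; for the wrist camera it gives the pose at the moment of the call.
- manip.close_job(): hands the job in; it is judged then, once.
The state is a dict: "time": time; "q": joint angles; "dq": joint speeds; "joint_efforts": joint torques, N m; "eef_pos": TCP position; "orientation": TCP orientation; "ft_force": force on the tool from outside, world axes, zero at the start; "ft_torque": the same for the moment, N m; "gripper_width": finger opening in m; "gripper_force": force on a finger pad.
Only numpy, scipy, OpenCV 4.12 (cv2) and the standard library are available. Lean on these libraries where they do the work, as an engineer would, in place of code of your own. Each camera call takes 0.05 s, during which the arm holds its last target. There are 200 camera calls.

TASK

Shut in the rectangular walnut block on the carving board: pull up the black spring knob of the sliding stop, slide the stop from the middle towards the block, to the notch at that end of the rail, and let go so that the pin springs fully down into the notch. Do not shove the block about.

Things in the scene. Friction and masses are not known exactly. Their poses are not given: they have to be found in the camera images.
- fixture: carving board fixed to the bench: plywood bed 160 (x) by 440 (y) by 18 mm, wooden end blocks 54 mm high with inner faces at y = +-190 mm. Origin: centre of its underside, on the bench. A steel rail along y at x = +50 mm, top 42 mm above the bench, has three notches at y = -80, 0 and +80 mm, each 30 mm long in y and 14 mm deep
- stop: sliding stop on the rail: aluminium saddle 52 by 60 mm, top 54 mm above the bench, with a wooden fence 16 mm thick (y), 58 mm high, across the bed to fixture x = -62 mm. Origin: on the saddle's middle, at bench height; axes as the fixture's. Starts pinned in the middle notch (y within 5 mm of 0); with the pin raised it slides along fixture y from -95 to +95 mm against about 1 N
- knob (a point): mid-height of the black round pull knob of the stop's spring pin, on its vertical axis (fixture x = +50 mm; moves with the stop). Knob 29 mm in diameter, a 34 mm rim at its top; with the pin down it spans 80 to 116 mm above the bench, this point at 98 mm; a steel collar 24 mm across ends 6 mm below it. Axes as the fixture's
- pin (a joint): height of the spring pin, m: 0 = fully down in a notch, 0.022 = pulled up to its end; clear of the notch above 0.012. The pin is 10 mm thick with a tapered tip: it drops in when the stop is within 10 mm of a notch's middle, else it rests on the rail at about 0.012. The spring presses it down with 4 N at 0, 9.5 N at 0.022
- blank: rectangular walnut block, 60 (its x) by 76 (its y) by 35 mm high, loose, flat on the bed near one end block, on the +y or the -y half of the fixture, axes about those of the fixture. Origin: centre of its underside. At the other end of the bed lies a round walnut disc, 70 mm across, 28 mm high, which is not wanted
Not all that is in view belongs to the job. Leave any blue, orange or red look-alike of the blank alone.

How it is judged:
By the outcome, as a careful person would: the job done as asked, in the order asked, and still so for the second after the job is handed in, with the robot touching nothing.
It also fails if it takes over 29 s, if anything falls off the work surface, if the arm or the gripper's body presses on something with over 40 N, if the wrist force passes 120 N, or if a joint passes its speed limit or range.

## Working session

There is one attempt and no reset: what is moved stays moved. The work goes in short steps, Python scripts to look and compute and a tool call to move; the robot and the scene stay as the last step left them, time stands still between calls to the robot, and variables do not carry over. Pictures are saved under pics/ and viewed, at most 10 in all, crops included, and the job is handed in when it is done.

Besides the shell and the picture viewer there is one more tool, called after ">>>" by a JSON object that holds its "api" and its "payload". arm_command: Moves the arm, as the interface text tells. Its arguments: {"type":"object","properties":{"targets":{"type":"array"}},"required":["targets"]}

```bash
mkdir -p pics; cat > h.py <<'E'
import numpy as np, cv2
from cell import manip
def shot(n,f):
    c=manip.get_calibration(n); im,d=manip.get_image(n); cv2.imwrite('pics/'+f+'.png',im); np.savez('pics/'+f+'.npz',im=im,d=d,**{k:np.array(c[k]) for k in c}); return im,d,c
def ray(c,uv):
    K=np.array([[c['fx'],0,c['cx']],[0,c['fy'],c['cy']],[0,0,1]],float)
    p=cv2.undistortPoints(np.array(uv,float).reshape(-1,1,2),K,np.array(c['dist_coeffs'],float)).reshape(-1,2)
    return np.c_[p,np.ones(len(p))]
def plane(c,uv,z):
    R=np.array(c['R']);t=np.array(c['t']); o=-R.T@t; d=ray(c,uv)@R
    return o+d*((z-o[2])/d[:,2])[:,None]
def deproj(c,uv,dep):
    R=np.array(c['R']);t=np.array(c['t']); return (ray(c,uv)*np.array(dep).reshape(-1,1)-t)@R
E
python3 - <<'E'
from h import *
a=shot('top','top1');b=shot('side','side1')
for x in(a,b): print(x[2]['t'], -np.array(x[2]['R']).T@np.array(x[2]['t']))
print(manip.pinch_z,manip.observe())
E
```

```text
[0.06676319 0.58659772 0.92888991] [0.45811568 0.06232084 0.99881771]
[0.60493954 0.05855384 0.96248079] [0.50788404 0.65092197 0.78364792]
0.0187 {'time': 0.1, 'q': array([-6.98794202e+01,  2.81619796e+01,  8.93476767e+01,  8.61673556e-04,
        6.25495316e+01, -6.05124198e+00]), 'dq': array([-0.00362078, -0.04485568, -0.10171665,  0.03775924, -0.0439858 ,
       -0.02294274]), 'joint_efforts': array([ 5.26371950e-03, -6.19446373e+01, -2.62026107e+01, -1.88170213e-05,
        2.89102405e-03,  1.52191330e-05]), 'eef_pos': array([ 0.2756093 , -0.56071908,  0.23076596]), 'orientation': array([-1.79941222e+02, -6.99944594e-03,  2.61714205e+01]), 'ft_force': array([-0.50111085,  0.71050087,  0.2020012 ]), 'ft_torque': array([-0.02914343, -0.01112545,  0.04384471]), 'gripper_force': 0.0, 'gripper_width': 0.08543264145016581}
```

View pics/top1.png

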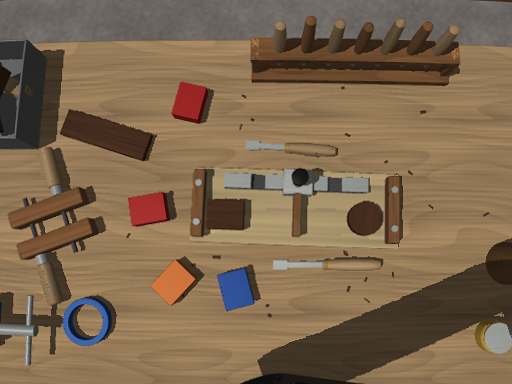

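View pics/side1.png

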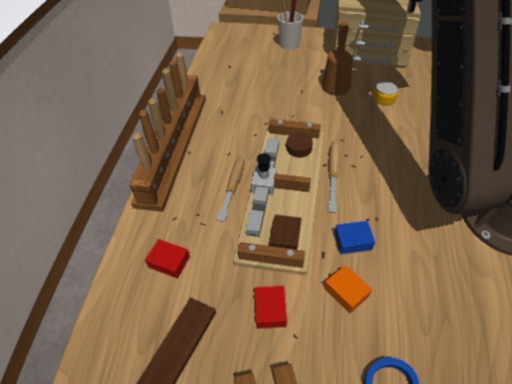

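The top view shows the board lying across the middle: knob (300,177), stop fence (297,215), end blocks (198,203) and (394,210). These could be taken for the blank:
- rectangular walnut block on the bed (226,214)
- round disc (365,218)
- loose plank (107,135)
- red (149,208) and (190,102)
- orange (174,282)
- blue (236,289)

By the description I choose the block at (226,214).

```bash
python3 - <<'E'
from h import *
def load(f): return dict(np.load('pics/'+f+'.npz'))
c=load('top1'); s=load('side1')
v,u=np.mgrid[150:260,180:415]; uv=np.c_[u.ravel(),v.ravel()]
P=deproj(c,uv,c['d'][uv[:,1],uv[:,0]]); im=c['im'][150:260,180:415]; Z=P[:,2].reshape(v.shape)
hsv=cv2.cvtColor(im,cv2.COLOR_BGR2HSV)
# end blocks: top at 0.054
n,l,st,ce=cv2.connectedComponentsWithStats(((Z>.047)&(Z<.063)).astype(np.uint8))
for i in range(1,n):
    if st[i,4]>60:
        r=cv2.minAreaRect(np.c_[u[l==i],v[l==i]].astype(np.float32)); print('h54',st[i],plane(c,[r[0]],.054)[0].round(4),np.median(P[(l==i).ravel()],0).round(4),r)
n,l,st,ce=cv2.connectedComponentsWithStats((Z>.075).astype(np.uint8))
for i in range(1,n):
    if st[i,4]>20: print('knob',st[i],P[(l==i).ravel()].max(0).round(4),plane(c,[ce[i]+[180,150]],.116).round(4))
# dark walnut
n,l,st,ce=cv2.connectedComponentsWithStats(((hsv[...,2]<85)&(Z>.03)&(Z<.062)).astype(np.uint8))
for i in range(1,n):
    if st[i,4]>200:
        r=cv2.minAreaRect(np.c_[u[l==i],v[l==i]].astype(np.float32)); b=cv2.boxPoints(r); z=np.median(P[(l==i).ravel(),2]); print('dark',st[i],z.round(4),plane(c,[r[0]],.053)[0].round(4),plane(c,b,z).round(4).tolist())
# board outline z=.018
m=((Z>.010)).astype(np.uint8); n,l,st,ce=cv2.connectedComponentsWithStats(m); i=1+np.argmax(st[1:,4])
r=cv2.minAreaRect(np.c_[u[l==i],v[l==i]].astype(np.float32)); print('board',plane(c,cv2.boxPoints(r),.018).round(4).tolist())
# side: knob
hs=cv2.cvtColor(s['im'],cv2.COLOR_BGR2HSV); m=np.zeros(hs.shape[:2],np.uint8); m[145:180,250:280]=(hs[145:180,250:280,2]<45)
n,l,st,ce=cv2.connectedComponentsWithStats(m);i=1+np.argmax(st[1:,4]); print('side knob',st[i],plane(s,[ce[i]],.098))
q=np.argwhere(m>0)[:,::-1]; PP=deproj(s,q,s['d'][q[:,1],q[:,0]]);print(np.median(PP,0),PP.max(0))
cv2.imwrite('pics/crop1.png',cv2.resize(c['im'][150:260,180:415],None,fx=3,fy=3,interpolation=cv2.INTER_CUBIC))
E
```

```text
h54 [ 10  19  16  67 802] [0.5662 0.2044 0.054 ] [0.5662 0.2042 0.0539] ((197.6661376953125, 202.00921630859375), (12.092466354370117, 66.61949157714844), 3.1798300743103027)
h54 [103  19  30  68 834] [5.673e-01 3.000e-04 5.400e-02] [0.5891 0.0036 0.0554] ((297.5, 202.5), (67.0, 29.0), 90.0)
h54 [207  26  13  68 827] [ 0.5548 -0.1956  0.054 ] [ 0.5541 -0.1964  0.0538] ((393.0, 209.49996948242188), (11.999998092651367, 66.99998474121094), 0.0)
h54 [  27   50   37   30 1057] [0.5412 0.1478 0.054 ] [0.5421 0.1478 0.0531] ((225.0, 214.5), (29.0, 36.0), 90.0)
knob [111  18  18  19 249] [0.6275 0.0169 0.1189] [[0.6097 0.0013 0.116 ]]
dark [  27   50   37   30 1063] 0.0531 [0.5413 0.1479 0.053 ] [[0.5707, 0.1854, 0.0531], [0.5714, 0.1116, 0.0531], [0.5122, 0.1106, 0.0531], [0.5113, 0.1839, 0.0531]]
dark [167  52  36  33 903] 0.0458 [ 0.5364 -0.1369  0.053 ] [[0.5216, -0.092, 0.0458], [0.583, -0.1233, 0.0458], [0.5524, -0.1853, 0.0458], [0.4914, -0.1534, 0.0458]]
board [[0.485, 0.2245, 0.018], [0.6511, 0.2244, 0.018], [0.6415, -0.2256, 0.018], [0.4755, -0.2161, 0.018]]
side knob [258 154  13  18 177] [[ 0.61452889 -0.00280711  0.098     ]]
[0.61293902 0.00947721 0.11386039] [0.62718151 0.65092197 0.78364792]
```

View pics/crop1.png

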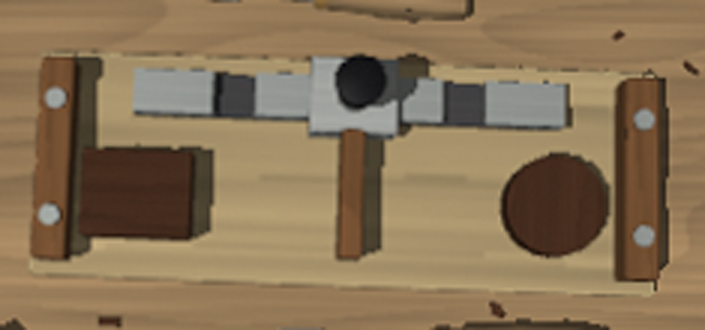

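The crop shows the rectangular walnut block at crop (137,193), on the +y half beside the end block. The disc is at crop (555,205), and the knob is free at (360,82) over the pinned stop. Before moving I'll check the heights along the approach path; there is a tall brown mallet at side (340,70).

```bash
python3 - <<'E'
from h import *
s=dict(np.load('pics/side1.npz'))
def reg(a,b,c,d):
    v,u=np.mgrid[c:d,a:b]; uv=np.c_[u.ravel(),v.ravel()]; dd=s['d'][uv[:,1],uv[:,0]]; uv=uv[dd>0]; return deproj(s,uv,dd[dd>0])
for n,r in dict(mallet=(322,358,22,95),jar=(374,400,80,106),cup=(274,304,8,50)).items():
    P=reg(*r); P=P[P[:,2]>.02]; print(n,np.percentile(P,[2,50,98],axis=0).round(3).tolist())
# path frame
p0=np.array([.2756,-.5607,.2308]); g=np.array([.6105,.002,.35]); ps=np.radians(26.17)
Rt=np.c_[[np.cos(ps),np.sin(ps),0],[np.sin(ps),-np.cos(ps),0],[0,0,-1]]
for w in ([.2756,-.5607,.36],[.6105,.002,.36],[.6105,.002,.16]): print((Rt.T@(np.array(w)-p0)).round(4))
E
```

```text
mallet [[0.39, -0.625, 0.025], [0.443, -0.442, 0.098], [0.486, -0.41, 0.221]]
jar [[0.266, -0.443, 0.021], [0.297, -0.401, 0.043], [0.328, -0.381, 0.049]]
cup [[0.581, -0.74, 0.023], [0.619, -0.671, 0.086], [0.66, -0.655, 0.138]]
[ 0.      0.     -0.1292]
[ 0.5487 -0.3573 -0.1292]
[ 0.5487 -0.3573  0.0708]
```

>>> {"api": "arm_command", "payload": {"targets": [[[0,0,-0.04],[0,0,0],0.0854],[[0,0,-0.08],[0,0,0],0.0854],[[0.03,-0.02,-0.11],[0,0,0.05],0.0854],[[0.549,-0.357,-0.11],[0,0,0.485],0.0854],[[0.549,-0.357,-0.11],[0,0,0.485],0.0854],[[0.549,-0.357,-0.11],[0,0,0.485],0.0854],[[0.549,-0.357,-0.11],[0,0,0.485],0.0854],[[0.549,-0.357,-0.11],[0,0,0.485],0.0854],[[0.549,-0.357,-0.11],[0,0,0.485],0.0854],[[0.549,-0.357,-0.11],[0,0,0.485],0.0854],[[0.549,-0.357,-0.11],[0,0,0.485],0.0854],[[0.549,-0.357,-0.11],[0,0,0.485],0.0854]]}}

```text
time: 1.1
eef_pos: [0.4833, -0.2113, 0.3399]
orientation: [180.0, 0.0, -1.6]
ft_force: [-0.0, -0.4, 0.5]
gripper_width: 0.0855
gripper_force: 0.0
```

>>> {"api": "arm_command", "payload": {"targets": [[[0.121,-0.216,0.11],[0,0,0],0.0854],[[0.121,-0.216,0.11],[0,0,0],0.0854],[[0.121,-0.216,0.11],[0,0,0],0.0854],[[0.121,-0.216,0.11],[0,0,0],0.0854],[[0.121,-0.216,0.11],[0,0,0],0.0854],[[0.121,-0.216,0.11],[0,0,0],0.0854],[[0.121,-0.216,0.11],[0,0,0],0.0854],[[0.121,-0.216,0.11],[0,0,0],0.0854],[[0.121,-0.216,0.11],[0,0,0],0.0854],[[0.121,-0.216,0.11],[0,0,0],0.0854]]}}

```text
time: 1.93
eef_pos: [0.6096, -0.0012, 0.2301]
orientation: [180.0, 0.0, -1.6]
ft_force: [0.0, 0.0, -0.4]
gripper_width: 0.0854
gripper_force: 0.0
```

```bash
python3 - <<'E'
from h import *
o=manip.observe(); print(o['eef_pos'],o['orientation'],o['dq'].round(1))
im,d,c=shot('wrist','w1')
v,u=np.mgrid[0:384,0:512]; uv=np.c_[u.ravel(),v.ravel()]; P=deproj(c,uv,d.ravel()); Z=P[:,2].reshape(d.shape)
hsv=cv2.cvtColor(im,cv2.COLOR_BGR2HSV)
m=((Z>.105)&(Z<.13)&(hsv[...,2]<70)&(d>0)).astype(np.uint8)
n,l,st,ce=cv2.connectedComponentsWithStats(m)
for i in range(1,n):
    if st[i,4]>100:
        (x,y),r=cv2.minEnclosingCircle(np.c_[u[l==i],v[l==i]].astype(np.float32)); q=P[(l==i).ravel()]
        print(st[i],(x,y),r,np.median(q,0).round(4),q.min(0).round(4),q.max(0).round(4),plane(c,[(x,y)],.116).round(4))
E
```

```text
[ 0.60958225 -0.00120231  0.2300684 ] [ 1.79984774e+02  9.58406102e-03 -1.61371173e+00] [-1.  -0.9  0.1  0.   0.1  0.1]
[246 164  34  39 893] (261.4151916503906, 183.04405212402344) 19.508384704589844 [ 0.6125 -0.0034  0.1149] [ 0.5963 -0.0158  0.1089] [0.6297 0.0127 0.1176] [[ 0.614  -0.0008  0.116 ]]
```

View pics/w1.png

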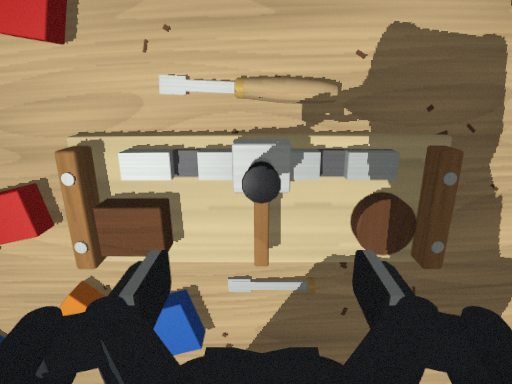

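The wrist view shows the knob at (261,183), centred between the fingers, with the fence (262,232) below it, the block at (134,228) and the board square to the image. Both views put the knob at about (0.612, 0.000), so I descend and close on it.

>>> {"api": "arm_command", "payload": {"targets": [[[0.002,-0.001,0.04],[0,0,0],0.07],[[0.002,-0.001,0.08],[0,0,0],0.07],[[0.002,-0.001,0.12],[0,0,0],0.07],[[0.002,-0.001,0.145],[0,0,0],0.07],[[0.002,-0.001,0.156],[0,0,0],0.07],[[0.002,-0.001,0.156],[0,0,0],0.06],[[0.002,-0.001,0.156],[0,0,0],0.05],[[0.002,-0.001,0.156],[0,0,0],0.04],[[0.002,-0.001,0.156],[0,0,0],0.022],[[0.002,-0.001,0.156],[0,0,0],0.022],[[0.002,-0.001,0.156],[0,0,0],0.022],[[0.002,-0.001,0.156],[0,0,0],0.022]]}}

```text
time: 2.98
eef_pos: [0.6129, -0.0001, 0.0764]
orientation: [180.0, -0.2, -1.6]
ft_force: [-0.6, -1.0, 6.5]
gripper_width: 0.0311
gripper_force: 58.6
```

```bash
python3 - <<'E'
from h import *
im,d,c=shot('side','s2')
cv2.imwrite('pics/s2c.png',cv2.resize(im[100:230,200:340],None,fx=4,fy=4,interpolation=cv2.INTER_CUBIC))
o=manip.observe(); print(o['eef_pos'],o['ft_force'],o['gripper_width'],manip.pinch_z)
E
```

```text
[ 6.12855370e-01 -7.91210664e-05  7.64027850e-02] [-0.52282325 -1.04809862  7.02343954] 0.03138313219805501 0.0187
```

View pics/s2c.png

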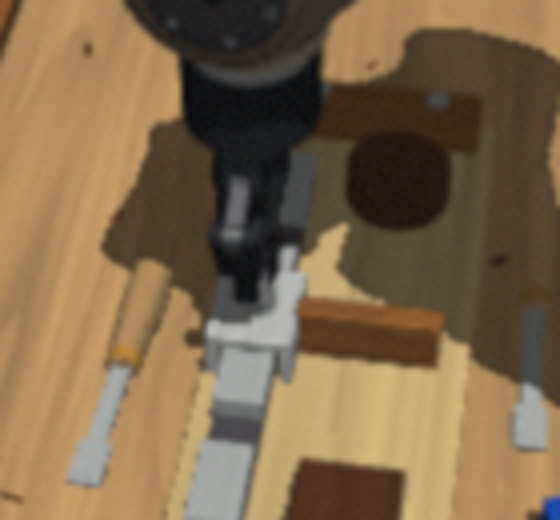

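>>> {"api": "arm_command", "payload": {"targets": [[[0,0,-0.005],[0,0,0],0.02],[[0,0,-0.01],[0,0,0],0.02],[[0,0,-0.015],[0,0,0],0.02],[[0,0,-0.02],[0,0,0],0.02],[[0,0,-0.02],[0,0,0],0.02]]}}

```text
time: 3.45
eef_pos: [0.6125, 0.0, 0.0952]
orientation: [180.0, -0.1, -1.6]
ft_force: [6.0, -1.0, -9.7]
gripper_width: 0.0309
gripper_force: 60.0
```

>>> {"api": "arm_command", "payload": {"targets": [[[0,-0.008,-0.02],[0,0,0],0.02],[[0,-0.016,-0.02],[0,0,0],0.02],[[0,-0.024,-0.02],[0,0,0],0.02],[[0,-0.032,-0.02],[0,0,0],0.02],[[0,-0.04,-0.02],[0,0,0],0.02]]}}

```text
time: 3.87
eef_pos: [0.6105, 0.0407, 0.1125]
orientation: [180.0, 0.4, -1.6]
ft_force: [-6.8, -0.7, -14.8]
gripper_width: 0.0304
gripper_force: 67.2
```

I repeated the 20 mm lift by mistake, because rows start from the new pose. I'll check the grip before going on.

```bash
python3 - <<'E'
from h import *
im,d,c=shot('side','s3'); wi,wd,wc=shot('wrist','w3'); ti,td,tc=shot('top','t3')
a=cv2.resize(im[110:240,200:330],(400,400),interpolation=cv2.INTER_CUBIC)
b=cv2.resize(wi[100:340,140:380],(400,400),interpolation=cv2.INTER_CUBIC)
cv2.imwrite('pics/c3.png',np.hstack([a,b]))
o=manip.observe(); print(o['eef_pos'],o['ft_force'],o['gripper_width'])
v,u=np.mgrid[0:384,0:512]; uv=np.c_[u.ravel(),v.ravel()]; P=deproj(tc,uv,td.ravel())
for f in('top1','t3'):
    D=np.load('pics/'+f+'.npz')
    P=deproj(tc,uv,D['d'].ravel()); k=(abs(P[:,2]-.058)<.006)&(P[:,0]>.505)&(P[:,0]<.575)&(abs(P[:,1]-.03)<.075); print('fence',np.median(P[k],0).round(4),k.sum())
E
```

```text
[0.61051007 0.04128054 0.11250258] [ -6.27663      0.88796791 -15.44599756] 0.030383587509802155
fence [0.5394 0.0035 0.0576] 278
fence [nan nan nan] 0
  return _methods._mean(a, axis=axis, dtype=dtype,
  ret = um.true_divide(
```

View pics/c3.png

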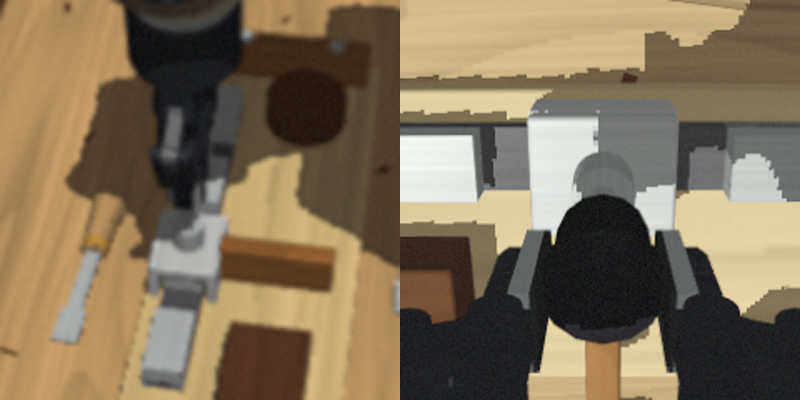

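The knob is still gripped and the stop follows: crop right shows the knob (605,270) between the pads, with its shaft drawn out of the collar. I ease down 4 mm and finish the slide.

>>> {"api": "arm_command", "payload": {"targets": [[[-0.001,0,0.002],[0,0,0],0.02],[[-0.002,-0.004,0.004],[0,0,0],0.02],[[-0.002,-0.012,0.004],[0,0,0],0.02],[[-0.002,-0.02,0.004],[0,0,0],0.02],[[-0.002,-0.028,0.004],[0,0,0],0.02],[[-0.002,-0.036,0.004],[0,0,0],0.02],[[-0.002,-0.042,0.004],[0,0,0],0.02],[[-0.002,-0.042,0.004],[0,0,0],0.02]]}}

```text
time: 4.68
eef_pos: [0.6118, 0.0839, 0.1099]
orientation: [-180.0, 0.0, -1.5]
ft_force: [-5.5, 0.8, -10.7]
gripper_width: 0.0304
gripper_force: 67.6
```

```bash
python3 - <<'E'
from h import *
o=manip.observe(); print(o['eef_pos'],o['ft_force'],o['gripper_width'])
im,d,c=shot('side','s4'); wi,wd,wc=shot('wrist','w4')
a=cv2.resize(im[130:260,190:320],(400,400),interpolation=cv2.INTER_CUBIC)
b=cv2.resize(wi[100:340,140:380],(400,400),interpolation=cv2.INTER_CUBIC)
cv2.imwrite('pics/c4.png',np.hstack([a,b]))
E
```

```text
[0.61176755 0.08394644 0.10987939] [ -5.46387038   0.79973057 -10.73512881] 0.0304059200400836
```

View pics/c4.png

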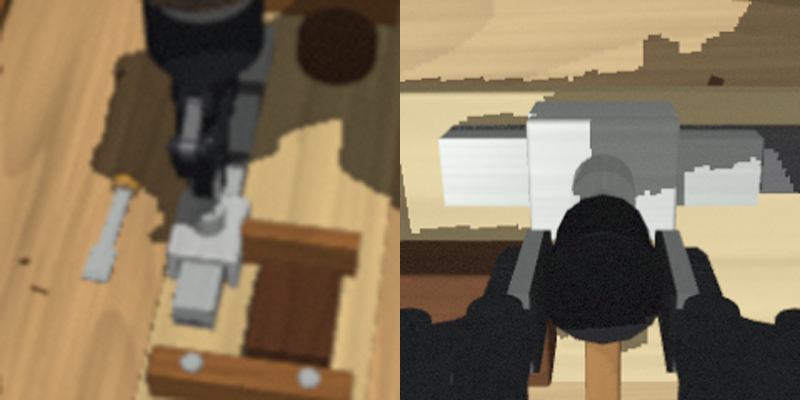

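The wrist view shows the saddle (603,150) covering the end notch, with rail visible evenly on both sides, and the side view shows a gap to the block. I'll let go and then lift off.

>>> {"api": "arm_command", "payload": {"targets": [[[0,0,0],[0,0,0],0.06],[[0,0,0],[0,0,0],0.06],[[0,0,0],[0,0,0],0.06],[[0,0,0],[0,0,0],0.06],[[0,0,0],[0,0,0],0.06],[[0,0,-0.02],[0,0,0],0.06],[[0,0,-0.06],[0,0,0],0.06],[[0,0,-0.1],[0,0,0],0.06],[[0,0,-0.14],[0,0,0],0.06],[[-0.08,0.04,-0.16],[0,0,0],0.06],[[-0.08,0.04,-0.16],[0,0,0],0.06],[[-0.08,0.04,-0.16],[0,0,0],0.06]]}}

```text
time: 5.78
eef_pos: [0.5274, 0.0433, 0.2721]
orientation: [180.0, -0.1, -1.6]
ft_force: [0.7, -0.3, 0.2]
gripper_width: 0.0601
gripper_force: 0.0
```

```bash
python3 - <<'E'
from h import *
o=manip.observe(); print(o['eef_pos'],o['ft_force'],o['gripper_width'])
S=shot('side','s5'); W=shot('wrist','w5')
v,u=np.mgrid[0:384,0:512]; uv=np.c_[u.ravel(),v.ravel()]
for n,(im,d,c) in dict(side=S,wrist=W).items():
    P=deproj(c,uv,d.ravel()); 
    k=(np.hypot(P[:,0]-.6127,P[:,1]-.083)<.03)&(P[:,2]>.07)&(P[:,2]<.16); q=P[k]
    print(n,k.sum(),np.percentile(q,[2,50,98],axis=0).round(4).tolist())
    k=(abs(P[:,2]-.058)<.004)&(P[:,0]>.505)&(P[:,0]<.575)&(P[:,1]>.04)&(P[:,1]<.19); q=P[k&(P[:,1]<.104)]; print(' fence',np.median(q,0).round(4))
    k=(abs(P[:,2]-.053)<.004)&(P[:,0]>.49)&(P[:,0]<.59)&(P[:,1]>.104)&(P[:,1]<.19);q=P[k]; print(' blank',np.median(q,0).round(4))
a=cv2.resize(S[0][130:260,190:320],(400,400),interpolation=cv2.INTER_CUBIC)
b=cv2.resize(W[0],(400,300)); cv2.imwrite('pics/c5.png',np.hstack([a,cv2.copyMakeBorder(b,0,100,0,0,0)]))
E
```

```text
[0.52744525 0.04325045 0.27205294] [ 0.65874389 -0.29230805  0.19867263] 0.060147400049228784
side 272 [[0.6016, 0.0704, 0.0726], [0.6148, 0.0913, 0.1138], [0.6298, 0.0992, 0.1177]]
 fence [0.5403 0.0875 0.0585]
 blank [0.5452 0.151  0.0535]
wrist 1111 [[0.5995, 0.0685, 0.1131], [0.6145, 0.0834, 0.1152], [0.6293, 0.0985, 0.117]]
 fence [0.5412 0.0855 0.0584]
 blank [0.5448 0.1477 0.0536]
```

View pics/c5.png

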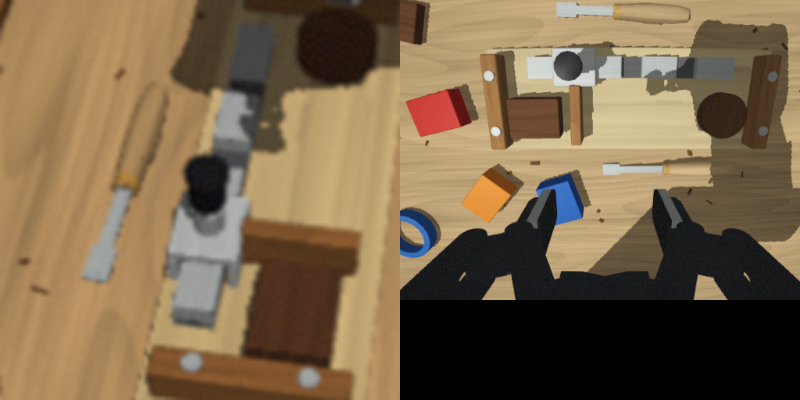

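The knob top reads 0.116 m, so the pin is fully down. The stop is at the +80 mm notch, the block is unmoved at y ≈ 0.148, and the gripper is clear. I'm handing the job in.

```bash
python3 -c "
from cell import manip
print(manip.close_job())"
```

```text
the job is handed in; nothing more can be done
None
```

The stop now sits in the notch by the rectangular walnut block with its pin fully down; the block did not move, and I handed the job in about 6 s into the 29 s limit (mid-slide I lifted the knob 20 mm too far by mistake and the fingers slipped up it, but the grip held).

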